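# Find the tight spot of a thermal cycler's lid and log it

## Robot

A 6-joint arm with a two-finger parallel gripper is mounted at the origin on the work surface. World frame = base frame: x ahead of the robot, y to its left, z up, the work surface at z = 0. Lengths are in m, angles in rad, forces in N, time in s.
With the tool pointing down it reaches from about 0.35 to 0.775 m from the base axis. Payload 7.3 kg.
Tool frame: the origin (TCP) lies at the very end of the fingers, on their centre line; the grasp point (between the pads) lies 19 mm behind it; z points along the fingers, y is the line along which they close (so a half turn about z gives the same grasp; the last joint's range is limited). The gripper opens to 92 mm and grips with 3 to 60 N. Pads are 19 mm wide; open, the fingers measure 130 mm over their backs; the gripper's body (75 mm by 190 mm) begins 47 mm behind the grasp point.
Start: joints at [1.067, 0.342, 1.524, -0, 1.275, -0.146], TCP at [0.184, 0.492, 0.195] pointing down, gripper open.
Joint ranges: [-2.53, 2.53], [-0.77, 2.02], [0.04, 2.7], [-1, 4.14], [0.28, 2.66], [-3.11, 3.11]. Speed limits (rad/s): [2.57, 2.57, 3.14, 3.14, 3.14, 3.14].

## Interface

Orientations are given as [roll, pitch, yaw] about the fixed x, y, z axes, in that order (R = Rz(yaw) Ry(pitch) Rx(roll)).
In Python, from cell import observe, read_camera, get_calibration, hand_in, search_frame gives the robot as it stands.
- The arm moves only by the tool step_arm, never from a script. Its argument "commands" is a list of rows, each an object with "translation": the shift along the tool's x, y, z in mm, a list of three; "roll": the turn about the tool's z in rad. In form: [{"translation": [x, y, z], "roll": roll}, ...]. A call has 1 to 20 rows; each row shifts and turns the commanded pose from where the row before left it, along the tool's axes as they then stand; what a row does not reach is not made up. A row lasts 1/12 s, in which the tool goes at most 41.7 mm and 7.16 degrees, less where a joint would pass 70% of its speed; a pose out of reach is approached as far as the arm can. A call is refused whole if a number of a shift passes 41.7 or a number of a turn 0.125, either way. A call with a gripper value outside its range is refused whole. "fingers" is the opening, from 0 (shut) to 1 (fully open), set as the call begins (left out, the last holds). The fingers move at their own pace and stop on an object; "grip_force" is the grip in N (left out, the last holds). Time passes only in rows, so rows that do not move let the fingers close. It gives the time, the measured TCP pose, the force, the opening and the grip force at its end, in the units of the state.
- observe(): the state, without advancing time (a new reading comes with each control period).
- read_camera(name): name is "scene" or "top" or "wrist"; returns the picture (384x512x3 uint8, red, green, blue); there is no depth.
- get_calibration(name): a dict with "camera_matrix" (3x3 intrinsics, pixels), "world_from_camera" (4x4, takes a point from camera to world coordinates). Camera axes: x right, y up, looking along -z (the intrinsics and any distortion apply to the point x, -y, -z); pixel columns grow to the right and rows downward; lengths in m; the calibration is good to about 2 mm. A picture is of the moment at which its call begins: read the wrist's pose just before it. get_calibration takes no time and is no camera call; for the wrist camera it gives the pose at the moment of the call.
- hand_in(): hands the job in; it is judged then, once.
Trained networks look in the newest picture that a camera, given by its name, has taken for a name from the list of things; names that differ only in an ending like _2 or _b are one class to them, and where a whole thing is asked for, a point or a joint stands for the part that bears it (a point fixed in the world has none). Each returns a list of dicts, best first, with "confidence" (0 to 1); they miss things now and then, are a little off and sometimes report something else, mostly with a low value. They report only what shows in the picture. A call takes as long as a camera call. They do not tell look-alikes from the thing itself.
- search_frame(camera, name): "at" ([x, y, z] in m, in world coordinates, good to about 4 mm: the middle of the surface that is visible of it).
The state is a dict: "time": time; "qpos": joint angles; "qvel": joint speeds; "joint_efforts": joint torques, N m; "tool_pos": TCP position; "tool_rot": TCP orientation; "contact_force": force on the tool from outside, world axes, zero at the start; "torque": the same for the moment, N m; "opening": finger opening in m; "grip_force": force on a finger pad.
Only numpy, scipy, OpenCV 4.12 (cv2) and the standard library are available. Lean on these libraries where they do the work, as an engineer would, in place of code of your own. Each camera call takes 0.05 s, during which the arm holds its last target. There are 200 camera calls.

## Task

The lid of this bench thermal cycler has begun to bind somewhere on its way up. Swing it up by its front bar, slowly, until you feel it starting to bind (clearly more than its ordinary steady stiffness), do not force it further, and let go so that it stays standing there against the tight spot; then, with the lid standing there, press the button on the grey logger box fully down and release it. Leave the other things on the bench alone.

Things in the scene. Friction and masses are not known exactly. Their poses are not given: they have to be found in the camera images.
- hinge_block: Two white hinge towers either side of the lid, at the far end of the cycler (a white machine 360 mm deep, 250 wide, 110 high to its deck). Origin: on the hinge axis midway between them, 150 mm above the table; y lies along the axis, -x points level to the machine's front, nearer the robot; z up. Towers: y = +-89 to +-121 mm, x = +-55 mm, 58 mm above the axis.
- lid_panel: The lid: a white slab 150 mm long, 170 wide, 44 thick with a grip bar at its front, 0.25 to 0.42 kg. Origin on the hinge axis, as hinge_block; -x runs from hinge to bar; upper face at z = +16 mm, front face at x = -155 mm. Friction in the hinge holds it wherever it is left; swinging it up takes 3 to 8 N at the bar, across the lid's arm (less is felt when paused), so 10 N or more means that it binds.
- bar (a point): Centre of the lid's grip bar: round aluminium, 12 mm diameter, parallel to the hinge axis, 110 mm clear between two white arms, 200 mm from the axis, 39 mm clear of the lid's front face. Lid shut, it is level with the axis, 40 mm above the deck. It swings up and away from the robot on a 200 mm circle about the axis, and can turn between finger pads.
- lid (a joint): Lid angle, rad: 0 shut (bar level with the axis), grows as it is swung up; starts at 0 to 0.2. Somewhere in 0.4 to 1.15, unseen and new each time, it begins to bind: from there the force at the bar grows springily, 3 to 4 N per 10 mm of bar travel. Over 13 N above its ordinary force (some 35 mm in) is forcing it. Let go, it springs back a little but stays against the tight spot.
- record (a joint): Travel in m of the button on the logger: 0 released, 0.006 fully down; it springs back when released. Fully down takes about 5 N.
- record_top (a point): Centre of the top of the button: a black cap of 28 mm diameter in a round aluminium collar on the grey logger box (100 x 80 mm, 50 mm high, fixed to the bench, black display strip), left or right of the cycler. 72 mm above the table; pressed straight down.
- vortex: White vortex mixer (110 x 90 mm, 74 mm high, with a round black rubber cup 56 mm across on top), fixed on the other side of the cycler; not to be used. Origin: centre of its underside.
- vial_mid (a point): Centre of a small amber vial, 24 mm across and 42 mm high, standing on the cycler's front deck beside the bar (left of it seen from the robot); leave it standing.
- reagent_mid (a point): Centre of a clear bottle, 60 mm across, 130 mm high.
- beaker_mid (a point): Centre of a glass beaker, 70 mm across, 85 mm high.
- tiprack_mid (a point): Centre of a grey box of pipette tips, 120 x 80 mm, 64 mm high.
- pipette_mid (a point): Middle of the body of a white pipette lying on the bench, about 240 mm long, 26 mm thick.
Not all that is in view belongs to the job. Leave any red look-alike of the part that bears record alone.

How it is judged:
By the outcome, as a careful person would: the job done as asked, in the order asked, and still so for the second after the job is handed in, with the robot touching nothing.
It also fails if it takes over 67 s, if anything falls off the work surface, if the arm or the gripper's body presses on something with over 40 N, if the wrist force passes 120 N, or if a joint passes its speed limit or range.

## Working session

There is one attempt and no reset: what is moved stays moved. The work goes in short steps, Python scripts to look and compute and a tool call to move; the robot and the scene stay as the last step left them, time stands still between calls to the robot, and variables do not carry over. Pictures are saved under pics/ and viewed, at most 10 in all, crops included, and the job is handed in when it is done.

Besides the shell and the picture viewer there is one more tool, called after ">>>" as name([rows], argument=value, ...), one row to a line, values as JSON. step_arm: Moves the arm, as the interface text tells. Its arguments: {"type":"object","properties":{"commands":{"type":"array"},"fingers":{"type":"number"},"grip_force":{"type":"number"}},"required":["commands"]}

```bash
mkdir -p pics; python3 - <<'E'
from cell import *
import cv2,numpy as np
s=observe();print(s)
a=read_camera("scene");b=read_camera("top")
cv2.imwrite("pics/a.png",a[:,:,::-1]);cv2.imwrite("pics/b.png",b[:,:,::-1])
for n in ["hinge_block","lid_panel","bar","record_top","record","vortex","vial_mid","reagent_mid","beaker_mid","tiprack_mid","pipette_mid"]:
  for c in ["scene","top"]:
    print(n,c,[(np.round(d["at"],3).tolist(),round(d["confidence"],2)) for d in search_frame(c,n)][:3])
for c in ["scene","top"]: print(get_calibration(c))
E
```

```text
{'time': 0.0, 'qpos': array([ 1.06699453e+00,  3.42714288e-01,  1.52503184e+00,  3.04210692e-06,
        1.27537766e+00, -1.45989731e-01]), 'qvel': array([-0.00224616, -0.00079797, -0.00052222, -0.00234712,  0.00010081,
        0.00097406]), 'joint_efforts': array([ 2.74539962e-04, -4.31253433e+01, -2.44212574e+01,  7.18394620e-02,
        5.61128114e-02, -1.38628261e-04]), 'tool_pos': array([0.18361908, 0.49135561, 0.1941442 ]), 'tool_rot': array([-3.14007822e+00, -2.25615731e-04,  2.78377952e+00]), 'contact_force': array([-0.46702809,  0.25577366,  0.0960007 ]), 'torque': array([-0.01917676,  0.06865877,  0.02025886]), 'grip_force': 0.0, 'opening': 0.09165952234366574}
hinge_block scene [([0.721, 0.108, 0.195], 0.68), ([0.615, 0.461, 0.075], 0.26)]
hinge_block top [([0.685, 0.111, 0.209], 0.55), ([0.529, 0.323, 0.053], 0.35)]
lid_panel scene []
lid_panel top [([0.605, 0.05, 0.175], 0.63)]
bar scene [([0.628, 0.052, 0.17], 0.79)]
bar top [([0.605, 0.052, 0.177], 0.65)]
record_top scene [([0.312, -0.292, 0.072], 0.61), ([0.414, 0.475, 0.059], 0.57), ([0.474, -0.334, 0.072], 0.45)]
re
[... 1197 characters left out ...]
_from_camera': array([[ 0.369932  , -0.65627185,  0.65761506,  1.35664324],
       [ 0.92890935,  0.24857493, -0.27447754, -0.40385041],
       [ 0.01666526,  0.71240281,  0.70157288,  1.08826831],
       [ 0.        ,  0.        ,  0.        ,  1.        ]])}
{'camera_matrix': array([[386.91147941,   0.        , 251.67189748],
       [  0.        , 386.91147941, 184.42534673],
       [  0.        ,   0.        ,   1.        ]]), 'world_from_camera': array([[ 0.01872252,  0.98945172, -0.14364803,  0.275585  ],
       [-0.99977794,  0.01991713,  0.00688267, -0.01301374],
       [ 0.00967112,  0.14348727,  0.98960491,  1.31356529],
       [ 0.        ,  0.        ,  0.        ,  1.        ]])}
```

View pics/a.png

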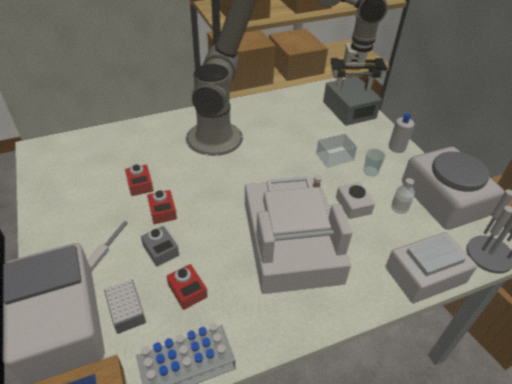

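View pics/b.png

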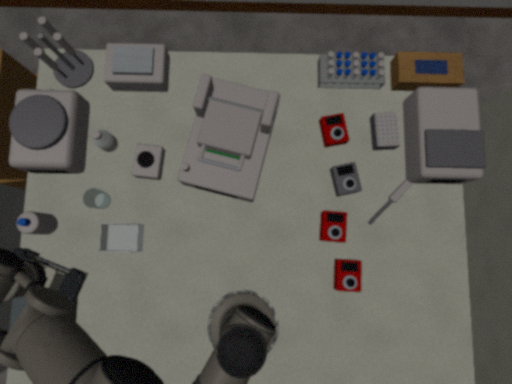

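The candidates for the logger are the red boxes at top (334,129), (334,226) and (347,275), the grey box at (346,179), and a dark box under the gripper (scene 352,100). The grey one at top (346,179) / scene (158,243) fits: it sits on the side opposite the vortex mixer. The bar is near top (215,165), in front of the green gap. I'll check both close up.

```bash
python3 - <<'E'
import cv2,numpy as np
a=cv2.imread("pics/a.png");b=cv2.imread("pics/b.png")
x=cv2.resize(b[65:205,170:290],None,fx=4,fy=4,interpolation=cv2.INTER_CUBIC)
y=cv2.resize(b[155:205,320:370],None,fx=6,fy=6,interpolation=cv2.INTER_CUBIC)
c=np.zeros((560,780,3),np.uint8);c[:560,:480]=x;c[:300,480:780]=y
cv2.imwrite("pics/c.png",c)
x=cv2.resize(a[165:295,235:355],None,fx=4,fy=4,interpolation=cv2.INTER_CUBIC)
y=cv2.resize(a[218:268,135:185],None,fx=6,fy=6,interpolation=cv2.INTER_CUBIC)
c=np.zeros((520,780,3),np.uint8);c[:520,:480]=x;c[:300,480:780]=y
cv2.imwrite("pics/d.png",c)
E
```

```text
(no output)
```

View pics/c.png

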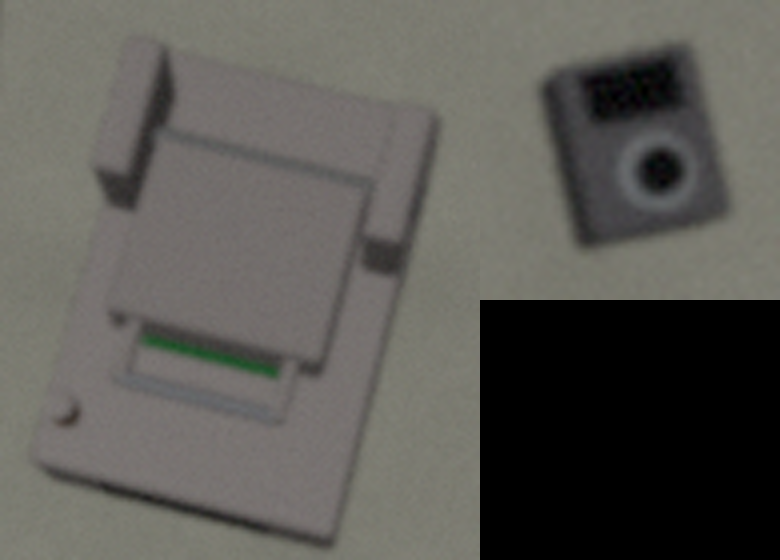

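View pics/d.png

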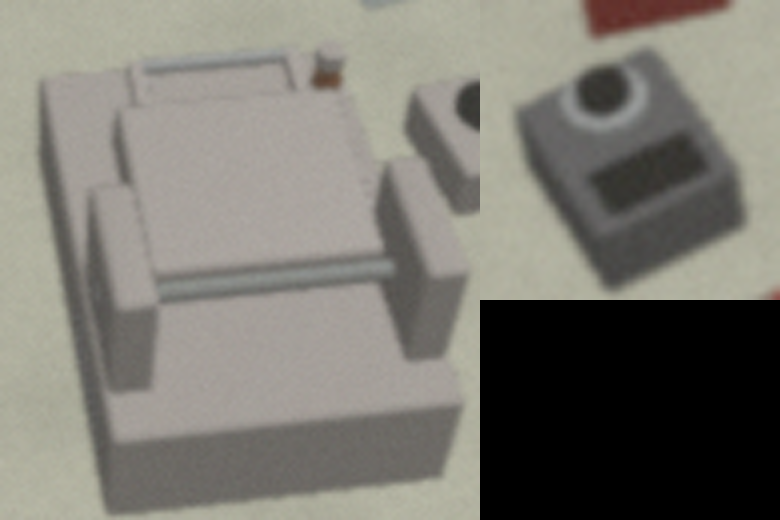

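The top crop shows the lid between the towers, with the bar spanning (130,376)–(278,412) and the vial at (65,410) to its left. The grey logger's button is at crop (658,170), and in the scene crop at (602,90). Next I'll fit the cycler pose and lid angle.

```bash
cat > h.py <<'E'
from cell import *
import numpy as np
from scipy.optimize import least_squares
def proj(c,P):
    k=get_calibration(c);T=np.linalg.inv(k["world_from_camera"]);p=T[:3,:3]@P+T[:3,3]
    q=k["camera_matrix"]@np.array([p[0],-p[1],-p[2]]);return q[:2]/q[2]
E
python3 - <<'E'
from h import *
T=lambda u,v:(170+u/4,65+v/4); S=lambda u,v:(235+u/4,165+v/4)
fix=[("top",(55,121,58),T(132,38)),("top",(55,89,58),T(165,45)),("top",(-55,121,58),T(97,165)),("top",(-55,89,58),T(130,176)),
("top",(55,-121,58),T(438,112)),("top",(-55,-121,58),T(403,246)),("top",(-55,-89,58),T(365,236)),
("scene",(-55,-121,58),S(90,188)),("scene",(-55,-89,58),S(128,185)),("scene",(55,-121,58),S(122,308)),("scene",(55,-89,58),S(158,300)),
("scene",(-55,89,58),S(386,162)),("scene",(-55,121,58),S(416,160)),("scene",(55,89,58),S(433,278)),("scene",(55,121,58),S(468,268))]
mov=[("top",(-200,55,0),T(133,377)),("top",(-200,-55,0),T(278,412)),("scene",(-200,-55,0),S(142,67)),("scene",(-200,55,0),S(288,55)),
("top",(-155,85,16),T(107,312)),("top",(-155,-85,16),T(320,362)),("scene",(-155,-85,16),S(118,110)),("scene",(-155,85,16),S(350,97))]
def W(p,l,m):
    l=np.array(l)/1000.
    if m: # lift: -x goes up
        t=p[3];l=np.array([np.cos(t)*l[0]+np.sin(t)*l[2],l[1],-np.sin(t)*l[0]+np.cos(t)*l[2]])
    c,s=np.cos(p[2]),np.sin(p[2]);return np.array([p[0]+c*l[0]-s*l[1],p[1]+s*l[0]+c*l[1],.15+l[2]])
f=lambda p:np.concatenate([proj(c,W(p,l,i))-u for i,L in((0,fix),(1,mov)) for c,l,u in L])
r=least_squares(f,[.7,.08,-.2,.1],loss="soft_l1")
print(r.x,np.round(f(r.x).reshape(-1,2),1).tolist()); print("bar",W(r.x,(-200,0,0),1))
np.save("pose.npy",r.x)
g=lambda P:np.concatenate([proj("top",P)-(320+(658-480)/6,155+170/6),proj("scene",P)-(135+(602-480)/6,218+90/6)])
q=least_squares(g,[.47,-.33,.072]);print("button",q.x,g(q.x))
E
```

```text
[ 0.69422066  0.03200004 -0.23406834  0.12010312] [[-1.6, -2.8], [0.4, -1.9], [-2.8, -0.6], [-0.6, -0.7], [-0.1, -1.8], [-0.3, -0.9], [-1.3, -1.0], [-2.0, -1.0], [-0.1, -1.3], [-3.4, 0.1], [-0.2, 0.8], [-2.3, -1.5], [1.2, -2.1], [-2.6, -0.6], [0.3, 0.7], [-1.9, 0.1], [-2.7, 0.5], [-1.3, 0.6], [-2.8, 0.5], [-1.3, -1.6], [0.4, -0.1], [-2.3, -1.1], [-4.6, -2.9]]
bar [0.50107594 0.07805324 0.17396292]
button [ 0.46725691 -0.34019163  0.06570538] [-0.51513441 -0.15671574 -0.50179276 -0.05370162]
```

>>> step_arm([
  {"translation": [0,0,-10],"roll": 0.1206},
  {"translation": [0,0,-10],"roll": 0.1206},
  {"translation": [0,0,-10],"roll": 0.1206},
  {"translation": [0,0,-10],"roll": 0.1206},
  {"translation": [0,0,-10],"roll": 0.1206},
  {"translation": [0,0,-10],"roll": 0.1206},
  {"translation": [0,0,-10],"roll": 0.1206},
  {"translation": [0,0,-10],"roll": 0.1206},
  {"translation": [0,0,-10],"roll": 0.1206},
  {"translation": [0,0,-10],"roll": 0.1206},
  {"translation": [0,0,-10],"roll": 0.1206},
  {"translation": [0,0,-10],"roll": 0.1206},
], fingers=0.33, grip_force=35)

```text
time: 2.2
tool_pos: [0.1838, 0.4917, 0.3153]
tool_rot: [-3.142, -0.0, 1.331]
contact_force: [0.9, -0.2, 0.2]
opening: 0.0304
grip_force: 0.0
```

>>> step_arm([
  {"translation": [-23.4,27,0],"roll": 0},
  {"translation": [-23.4,27,0],"roll": 0},
  {"translation": [-23.4,27,0],"roll": 0},
  {"translation": [-23.4,27,0],"roll": 0},
  {"translation": [-23.4,27,0],"roll": 0},
  {"translation": [-23.4,27,0],"roll": 0},
  {"translation": [-23.4,27,0],"roll": 0},
  {"translation": [-23.4,27,0],"roll": 0},
  {"translation": [-23.4,27,0],"roll": 0},
  {"translation": [-23.4,27,0],"roll": 0},
  {"translation": [-23.4,27,0],"roll": 0},
  {"translation": [-23.4,27,0],"roll": 0},
  {"translation": [-23.4,27,0],"roll": 0},
  {"translation": [-23.4,27,0],"roll": 0},
  {"translation": [0,0,0],"roll": 0},
  {"translation": [0,0,0],"roll": 0},
])

```text
time: 3.53
tool_pos: [0.476, 0.084, 0.3143]
tool_rot: [-3.14, 0.0, 1.333]
contact_force: [-0.6, 0.6, 0.2]
opening: 0.0306
grip_force: 0.0
```

```bash
python3 - <<'E'
from h import *
import cv2
s=observe();print(s["time"],s["tool_pos"],s["tool_rot"],s["contact_force"],s["qpos"])
k=get_calibration("wrist");a=read_camera("wrist")
np.savez("w1.npz",K=k["camera_matrix"],T=k["world_from_camera"]);print(k)
print([(d["at"],d["confidence"]) for d in search_frame("wrist","bar")])
cv2.imwrite("pics/w1.png",cv2.resize(a[:,:,::-1],(768,576)))
E
```

```text
3.5333 [0.47604587 0.08402965 0.31427084] [-3.14049994e+00  8.96436863e-05  1.33323140e+00] [-0.60515995  0.64668462  0.23488448] [1.58679514e-02 1.97325305e-01 1.39596248e+00 1.87237532e-04
 1.54938515e+00 2.53428819e-01]
{'camera_matrix': array([[307.63755158,   0.        , 253.66827194],
       [  0.        , 307.63755158, 187.49728012],
       [  0.        ,   0.        ,   1.        ]]), 'world_from_camera': array([[ 9.71984985e-01,  2.27157756e-01,  6.03700557e-02,
         4.93192500e-01],
       [-2.35042862e-01,  9.39150475e-01,  2.50501973e-01,
         1.52016380e-01],
       [ 2.06899609e-04, -2.57673707e-01,  9.66231969e-01,
         5.04563666e-01],
       [ 0.00000000e+00,  0.00000000e+00,  0.00000000e+00,
         1.00000000e+00]])}
[([0.6076, 0.0723, 0.1765], 0.66), ([0.5136, 0.2887, 0.0239], 0.59)]
```

View pics/w1.png

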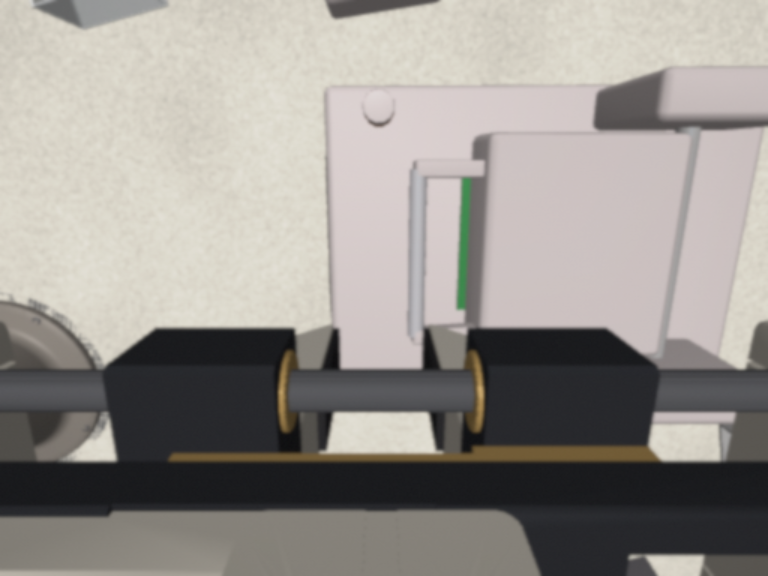

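The wrist view shows the bar running from (418,168) to (416,335), with the vial at (378,106). I'll refit with these points added.

```bash
python3 - <<'E'
from h import *
w=np.load("w1.npz")
def ray(u,v,z,yc=None):
    d=np.linalg.inv(w["K"])@[u/1.5,v/1.5,1];d=w["T"][:3,:3]@[d[0],-d[1],-d[2]];o=w["T"][:3,3];return o+d*(z-o[2])/d[2]
for z in (.162,.174,.186): print(z,ray(419,172,z),ray(416,336,z),(lambda e:np.arctan2(-e[0],e[1]))(ray(419,172,z)-ray(416,336,z)),np.linalg.norm(ray(419,172,z)-ray(416,336,z)))
a,b=ray(328,95,.11),ray(333,330,.11);print("front edge",a,b,np.arctan2(-(a-b)[0],(a-b)[1]))
a,b=ray(695,130,.166),ray(660,355,.166);print("hinge gap edge",a,b,np.arctan2(-(a-b)[0],(a-b)[1]))
p=np.load("pose.npy");print(p)
E
```

```text
0.162 [0.51803621 0.13608412 0.162     ] [0.48859637 0.01288172 0.162     ] -0.23455673572003125 0.12667097267874605
0.174 [0.51716594 0.13664223 0.174     ] [0.48875738 0.01775561 0.174     ] -0.23455673572003155 0.12223369043934529
0.186 [0.51629566 0.13720034 0.186     ] [0.48891838 0.02262949 0.186     ] -0.23455673572003138 0.11779640819994452
front edge [0.46396626 0.20926455 0.11      ] [0.41569984 0.01523424 0.11      ] -0.24380852102354272
hinge gap edge [0.71121813 0.11886163 0.166     ] [ 0.67330184 -0.04673433  0.166     ] -0.22508869883581117
[ 0.69422066  0.03200004 -0.23406834  0.12010312]
```

>>> step_arm([
  {"translation": [0,13.4,0],"roll": 0},
  {"translation": [0,13.3,0],"roll": 0},
  {"translation": [0,0,16],"roll": 0},
  {"translation": [0,0,16],"roll": 0},
  {"translation": [0,0,16],"roll": 0},
  {"translation": [0,0,16],"roll": 0},
  {"translation": [0,0,16],"roll": 0},
  {"translation": [0,0,16],"roll": 0},
  {"translation": [0,0,14],"roll": 0},
  {"translation": [0,0,10],"roll": 0},
  {"translation": [0,0,8],"roll": 0},
  {"translation": [0,0,0],"roll": 0},
  {"translation": [0,0,0],"roll": 0},
])

```text
time: 4.72
tool_pos: [0.5012, 0.08, 0.1871]
tool_rot: [3.142, -0.0, 1.338]
contact_force: [-0.1, -0.6, 0.8]
opening: 0.0305
grip_force: 0.0
```

```bash
python3 - <<'E'
from h import *
import cv2
s=observe();print(s["time"],s["tool_pos"],s["tool_rot"],s["contact_force"])
a=read_camera("wrist");b=read_camera("scene")
c=np.zeros((576,790,3),np.uint8);c[:384,:512]=a[:,:,::-1];c[:276,514:790]=cv2.resize(b[150:242,240:332,::-1],(276,276))
cv2.imwrite("pics/w2.png",c[:384])
E
```

```text
4.7167 [0.5012     0.08002466 0.18711202] [ 3.14155853e+00 -1.94889289e-04  1.33789444e+00] [-0.05346765 -0.63466749  0.8113572 ]
```

View pics/w2.png

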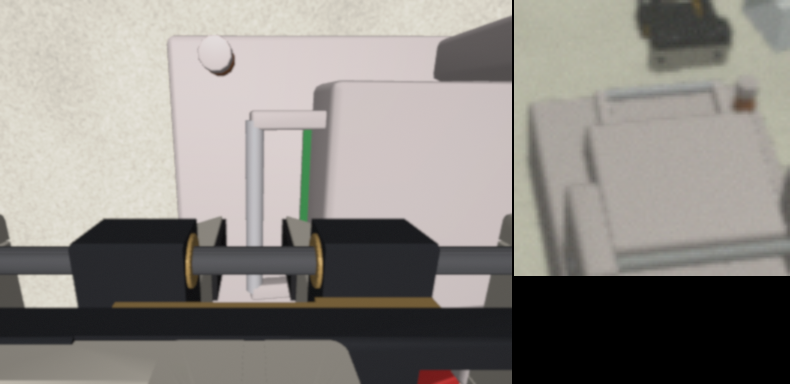

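The bar lies between the fingers (wrist column 255, finger centre about 259). I'm still about 33 mm above the grasp height, so I'll lower and close.

>>> step_arm([
  {"translation": [0,0,11],"roll": 0},
  {"translation": [0,0,11],"roll": 0},
  {"translation": [0,0,11],"roll": 0},
  {"translation": [0,0,0],"roll": 0},
])

```text
time: 5.15
tool_pos: [0.5007, 0.0793, 0.1527]
tool_rot: [-3.14, 0.0, 1.337]
contact_force: [-0.9, 0.1, -0.7]
opening: 0.03
grip_force: 0.0
```

>>> step_arm([
  {"translation": [0,0,0],"roll": 0},
  {"translation": [0,0,0],"roll": 0},
  {"translation": [0,0,0],"roll": 0},
  {"translation": [0,0,0],"roll": 0},
  {"translation": [0,0,0],"roll": 0},
], fingers=0, grip_force=30)

```text
time: 5.57
tool_pos: [0.5018, 0.0792, 0.1543]
tool_rot: [3.141, -0.0, 1.337]
contact_force: [0.3, -0.7, 0.7]
opening: 0.0025
grip_force: 0.0
```

```bash
python3 - <<'E'
from h import *
s=observe();print(s["time"],s["tool_pos"],s["tool_rot"],s["contact_force"],s["torque"],s["opening"],s["grip_force"])
E
```

```text
5.5667 [0.50175694 0.07922661 0.15433862] [ 3.14063674e+00 -3.25385912e-04  1.33660245e+00] [ 0.28349588 -0.67601047  0.7224794 ] [-0.10838395  0.05844765  0.02068307] 0.0024992135453190006 0.0
```

The fingers closed on nothing, so I'll look.

```bash
python3 - <<'E'
from h import *
import cv2
a=read_camera("wrist");b=read_camera("scene");t=read_camera("top")
c=np.zeros((300,800,3),np.uint8);c[:,:400]=cv2.resize(a[:,:,::-1],(400,300))
c[:,400:]=cv2.resize(b[120:210,220:340,::-1],(400,300),interpolation=cv2.INTER_CUBIC)
cv2.imwrite("pics/w3.png",c)
E
```

```text
(no output)
```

View pics/w3.png

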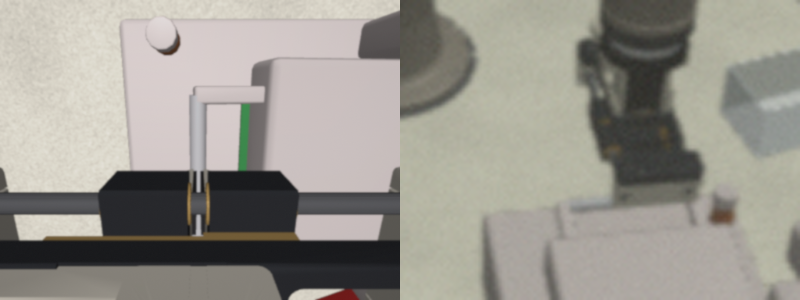

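The fingers closed just above the bar: it is centred at wrist column ~198 but lower than I estimated, so the lid is nearly shut. I'll reopen, go about 25 mm lower and close again.

>>> step_arm([
  {"translation": [0,0,-10],"roll": 0},
  {"translation": [0,0,0],"roll": 0},
  {"translation": [0,0,0],"roll": 0},
  {"translation": [0,0,0],"roll": 0},
  {"translation": [0,0,0],"roll": 0},
], fingers=0.33)

```text
time: 6.13
tool_pos: [0.5013, 0.0792, 0.1634]
tool_rot: [-3.141, 0.0, 1.337]
contact_force: [-0.2, 0.2, -0.4]
opening: 0.0283
grip_force: 0.0
```

>>> step_arm([
  {"translation": [0,0,10],"roll": 0},
  {"translation": [0,0,9],"roll": 0},
  {"translation": [0,0,8],"roll": 0},
  {"translation": [0,0,7],"roll": 0},
  {"translation": [0,0,0],"roll": 0},
])

```text
time: 6.55
tool_pos: [0.5003, 0.0792, 0.128]
tool_rot: [-3.138, 0.001, 1.337]
contact_force: [-0.8, 0.5, -0.1]
opening: 0.0302
grip_force: 0.0
```

>>> step_arm([
  {"translation": [0,0,0],"roll": 0},
  {"translation": [0,0,0],"roll": 0},
  {"translation": [0,0,0],"roll": 0},
  {"translation": [0,0,0],"roll": 0},
  {"translation": [0,0,0],"roll": 0},
], fingers=0, grip_force=30)

```text
time: 6.97
tool_pos: [0.5014, 0.0793, 0.1302]
tool_rot: [3.141, -0.0, 1.337]
contact_force: [-1.8, -0.6, 2.0]
opening: 0.0111
grip_force: 30.0
```

```bash
python3 - <<'E'
import numpy as np
R=200
for i in range(0,24):
    t=i*.05;print(round(t,2),"per row(x5, .01rad):",np.round([R*(np.cos(t)-np.cos(t+.05))/5,R*(np.sin(t+.05)-np.sin(t))/5],2), "cum",np.round([R*(1-np.cos(t)),R*np.sin(t)],1))
E
```

```text
0.0 per row(x5, .01rad): [0.05 2.  ] cum [0. 0.]
0.05 per row(x5, .01rad): [0.15 1.99] cum [ 0.2 10. ]
0.1 per row(x5, .01rad): [0.25 1.98] cum [ 1. 20.]
0.15 per row(x5, .01rad): [0.35 1.97] cum [ 2.2 29.9]
0.2 per row(x5, .01rad): [0.45 1.95] cum [ 4.  39.7]
0.25 per row(x5, .01rad): [0.54 1.92] cum [ 6.2 49.5]
0.3 per row(x5, .01rad): [0.64 1.9 ] cum [ 8.9 59.1]
0.35 per row(x5, .01rad): [0.73 1.86] cum [12.1 68.6]
0.4 per row(x5, .01rad): [0.82 1.82] cum [15.8 77.9]
0.45 per row(x5, .01rad): [0.91 1.78] cum [19.9 87. ]
0.5 per row(x5, .01rad): [1.   1.73] cum [24.5 95.9]
0.55 per row(x5, .01rad): [1.09 1.68] cum [ 29.5 104.5]
0.6 per row(x5, .01rad): [1.17 1.62] cum [ 34.9 112.9]
0.65 per row(x5, .01rad): [1.25 1.56] cum [ 40.8 121. ]
0.7 per row(x5, .01rad): [1.33 1.5 ] cum [ 47.  128.8]
0.75 per row(x5, .01rad): [1.4  1.43] cum [ 53.7 136.3]
0.8 per row(x5, .01rad): [1.47 1.36] cum [ 60.7 143.5]
0.85 per row(x5, .01rad): [1.53 1.28] cum [ 68.  150.3]
0.9 per row(x5, .01rad): [1.6 1.2] cum [ 75.7 156.7]
0.95 per row(x5, .01rad): [1.66 1.12] cum [ 83.7 162.7]
1.0 per row(x5, .01rad): [1.71 1.04] cum [ 91.9 168.3]
1.05 per row(x5, .01rad): [1.76 0.95] cum [100.5 173.5]
1.1 per row(x5, .01rad): [1.8  0.86] cum [109.3 178.2]
1.15 per row(x5, .01rad): [1.85 0.77] cum [118.3 182.6]
```

>>> step_arm([
  {"translation": [0,0.05,-2],"roll": 0},
  {"translation": [0,0.05,-2],"roll": 0},
  {"translation": [0,0.05,-2],"roll": 0},
  {"translation": [0,0.05,-2],"roll": 0},
  {"translation": [0,0.05,-2],"roll": 0},
  {"translation": [0,0.15,-2],"roll": 0},
  {"translation": [0,0.15,-2],"roll": 0},
  {"translation": [0,0.15,-2],"roll": 0},
  {"translation": [0,0.15,-2],"roll": 0},
  {"translation": [0,0.15,-2],"roll": 0},
])

```text
time: 7.8
tool_pos: [0.505, 0.0784, 0.1502]
tool_rot: [3.136, -0.001, 1.336]
contact_force: [11.4, -1.9, -9.8]
opening: 0.0105
grip_force: 30.0
```

>>> step_arm([
  {"translation": [0,1.5,0],"roll": 0},
  {"translation": [0,1.5,0],"roll": 0},
  {"translation": [0,0,0],"roll": 0},
  {"translation": [0,0,0],"roll": 0},
])

```text
time: 8.13
tool_pos: [0.5049, 0.0784, 0.1501]
tool_rot: [-3.141, -0.0, 1.337]
contact_force: [-1.7, 1.1, 1.9]
opening: 0.0111
grip_force: 30.0
```

```bash
python3 - <<'E'
from h import *
import cv2
s=observe();print(s["tool_pos"],s["tool_rot"],s["contact_force"],s["torque"])
k=get_calibration("wrist");print(k["world_from_camera"].tolist())
a=read_camera("wrist");b=read_camera("scene");t=read_camera("top")
c=np.zeros((590,800,3),np.uint8);c[:300,:400]=cv2.resize(a[:,:,::-1],(400,300))
c[:300,400:]=cv2.resize(b[120:210,220:340,::-1],(400,300),interpolation=cv2.INTER_CUBIC)
c[300:590,:400]=cv2.resize(t[80:167,180:300,::-1],(400,290),interpolation=cv2.INTER_CUBIC)
cv2.imwrite("pics/w4.png",c)
E
```

```text
[0.50493666 0.0784063  0.15014164] [-3.14100953e+00 -1.01879085e-04  1.33667038e+00] [-1.67149918  1.0763034   1.89493116] [0.11025478 0.56485486 0.00405273]
[[0.9727964199465519, 0.22400983917222844, 0.059048431759053326, 0.5217361367232618], [-0.23166076446922063, 0.9399518892954789, 0.25064663575519047, 0.14646911997502335], [0.0006446275727229997, -0.2575073547763077, 0.9662761234199054, 0.3404363514853805], [0.0, 0.0, 0.0, 1.0]]
```

View pics/w4.png

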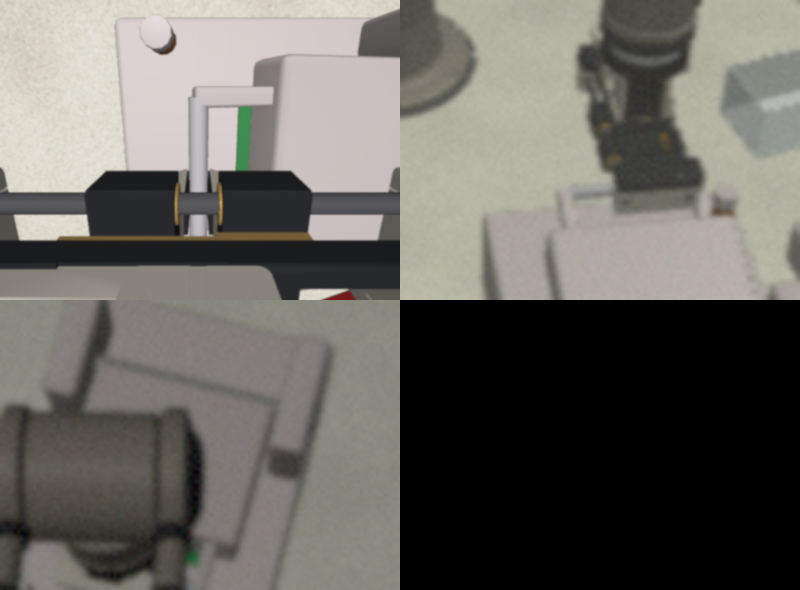

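The shift cleared the radial force, so the lid is further round than assumed, at about 0.2 rad. I'll carry on from there and use the radial force to stay on the arc.

>>> step_arm([
  {"translation": [0,0.45,-1.95],"roll": 0},
  {"translation": [0,0.45,-1.95],"roll": 0},
  {"translation": [0,0.45,-1.95],"roll": 0},
  {"translation": [0,0.45,-1.95],"roll": 0},
  {"translation": [0,0.45,-1.95],"roll": 0},
  {"translation": [0,0.54,-1.92],"roll": 0},
  {"translation": [0,0.54,-1.92],"roll": 0},
  {"translation": [0,0.54,-1.92],"roll": 0},
  {"translation": [0,0.54,-1.92],"roll": 0},
  {"translation": [0,0.54,-1.92],"roll": 0},
])

```text
time: 9.12
tool_pos: [0.5102, 0.0772, 0.1694]
tool_rot: [-3.142, -0.0, 1.337]
contact_force: [-1.7, 2.4, -6.8]
opening: 0.0109
grip_force: 30.0
```

>>> step_arm([
  {"translation": [0,0.6,-1.9],"roll": 0},
  {"translation": [0,0.6,-1.9],"roll": 0},
  {"translation": [0,0.6,-1.9],"roll": 0},
  {"translation": [0,0.6,-1.9],"roll": 0},
  {"translation": [0,0.6,-1.9],"roll": 0},
  {"translation": [0,0.7,-1.87],"roll": 0},
  {"translation": [0,0.7,-1.87],"roll": 0},
  {"translation": [0,0.7,-1.87],"roll": 0},
])

```text
time: 9.78
tool_pos: [0.5157, 0.0758, 0.1845]
tool_rot: [3.141, -0.0, 1.336]
contact_force: [1.7, 1.4, -8.0]
opening: 0.0107
grip_force: 30.0
```

>>> step_arm([
  {"translation": [0,0.8,-1.83],"roll": 0},
  {"translation": [0,0.8,-1.83],"roll": 0},
  {"translation": [0,0.8,-1.83],"roll": 0},
  {"translation": [0,0.85,-1.81],"roll": 0},
  {"translation": [0,0.85,-1.81],"roll": 0},
  {"translation": [0,0.85,-1.81],"roll": 0},
])

```text
time: 10.28
tool_pos: [0.5204, 0.0747, 0.1953]
tool_rot: [3.141, -0.0, 1.337]
contact_force: [3.7, 0.5, -10.6]
opening: 0.011
grip_force: 30.0
```

>>> step_arm([
  {"translation": [0,1.2,-1.77],"roll": 0},
  {"translation": [0,1.2,-1.77],"roll": 0},
  {"translation": [0,1.0,-1.75],"roll": 0},
  {"translation": [0,1.0,-1.75],"roll": 0},
  {"translation": [0,1.0,-1.75],"roll": 0},
])

```text
time: 10.7
tool_pos: [0.5248, 0.0736, 0.2041]
tool_rot: [-3.14, 0.0, 1.337]
contact_force: [-0.1, 2.4, -7.4]
opening: 0.0112
grip_force: 30.0
```

>>> step_arm([
  {"translation": [0,1.0,-1.73],"roll": 0},
  {"translation": [0,1.0,-1.73],"roll": 0},
  {"translation": [0,1.0,-1.73],"roll": 0},
  {"translation": [0,1.05,-1.7],"roll": 0},
  {"translation": [0,1.05,-1.7],"roll": 0},
  {"translation": [0,1.1,-1.68],"roll": 0},
])

```text
time: 11.2
tool_pos: [0.5307, 0.0723, 0.2145]
tool_rot: [-3.14, -0.0, 1.337]
contact_force: [-5.6, 2.2, -3.3]
opening: 0.011
grip_force: 30.0
```

>>> step_arm([
  {"translation": [0,0.8,-1.68],"roll": 0},
  {"translation": [0,0.8,-1.68],"roll": 0},
  {"translation": [0,0.9,-1.68],"roll": 0},
  {"translation": [0,1.1,-1.65],"roll": 0},
  {"translation": [0,1.1,-1.65],"roll": 0},
  {"translation": [0,1.1,-1.65],"roll": 0},
])

```text
time: 11.7
tool_pos: [0.5371, 0.0707, 0.2244]
tool_rot: [3.141, -0.0, 1.337]
contact_force: [-2.0, 2.1, -6.0]
opening: 0.0109
grip_force: 30.0
```

```bash
python3 - <<'E'
from h import *
import cv2
a=read_camera("wrist");b=read_camera("scene")
c=np.zeros((384,790,3),np.uint8);c[:,:512]=a[:,:,::-1]
c[:,512:]=cv2.resize(b[100:228,225:318,::-1],(278,384),interpolation=cv2.INTER_CUBIC)
cv2.imwrite("pics/w5.png",c)
for r in (140,160,180,200): print(r,a[r,225:300].mean(1).astype(int).tolist())
E
```

```text
140 [214, 215, 215, 214, 214, 214, 215, 214, 215, 214, 215, 215, 214, 215, 213, 202, 174, 157, 160, 169, 176, 181, 187, 192, 196, 199, 200, 200, 200, 201, 199, 197, 194, 191, 187, 180, 174, 166, 156, 144, 128, 112, 102, 100, 100, 100, 100, 99, 99, 100, 99, 100, 99, 100, 100, 101, 102, 102, 100, 100, 99, 98, 95, 87, 92, 117, 144, 157, 162, 163, 164, 165, 165, 165, 165]
160 [215, 214, 214, 215, 214, 214, 214, 214, 214, 214, 214, 215, 214, 214, 213, 203, 180, 160, 159, 167, 175, 181, 186, 192, 195, 198, 199, 199, 199, 199, 198, 197, 194, 190, 186, 180, 173, 165, 155, 142, 126, 110, 100, 98, 99, 98, 98, 98, 98, 98, 98, 99, 100, 105, 115, 124, 125, 118, 108, 100, 98, 96, 91, 89, 107, 133, 153, 162, 163, 163, 164, 164, 164, 165, 166]
180 [214, 213, 214, 214, 214, 213, 214, 213, 213, 213, 213, 213, 213, 214, 213, 205, 183, 161, 157, 166, 174, 180, 185, 191, 194, 198, 200, 199, 199, 199, 198, 196, 193, 190, 185, 179, 173, 164, 153, 140, 121, 102, 95, 96, 96, 97, 97, 97, 96, 97, 97, 100, 117, 146, 169, 177, 173, 156, 130, 108, 98, 92, 86, 95, 123, 147, 158, 162, 163, 163, 163, 164, 164, 165, 165]
200 [212, 213, 213, 213, 213, 213, 213, 213, 212, 213, 213, 213, 212, 213, 212, 204, 183, 159, 154, 164, 173, 180, 185, 190, 195, 197, 198, 199, 198, 198, 198, 196, 193, 189, 185, 179, 172, 162, 151, 137, 120, 107, 98, 96, 96, 97, 96, 96, 96, 96, 96, 96, 99, 102, 106, 106, 103, 99, 96, 96, 95, 91, 89, 110, 137, 153, 160, 162, 162, 162, 162, 163, 163, 163, 164]
```

View pics/w5.png

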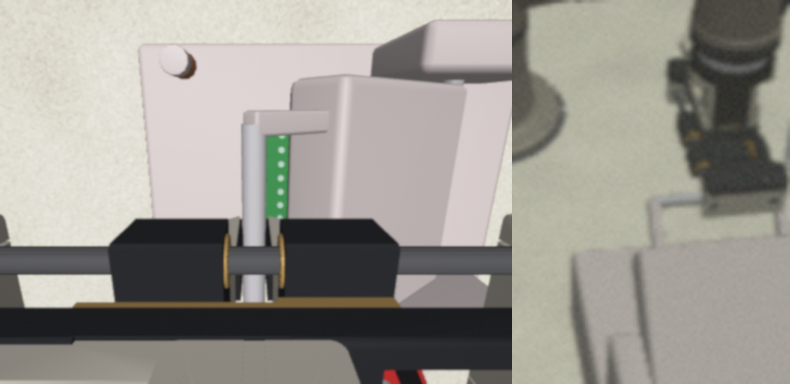

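The bar's apparent width (24.3 px) puts it at z≈0.268, about 43 mm behind the fingertips. That's too deep: the back finger would reach the lid's front face higher up the swing. Friction holds the lid, so I'll open slightly, rise 20 mm and regrip.

>>> step_arm([
  {"translation": [0,0,0],"roll": 0},
  {"translation": [0,0,0],"roll": 0},
  {"translation": [0,0,0],"roll": 0},
  {"translation": [0,0,-5],"roll": 0},
  {"translation": [0,0,-5],"roll": 0},
  {"translation": [0,0,-5],"roll": 0},
  {"translation": [0,0,-5],"roll": 0},
  {"translation": [0,0,0],"roll": 0},
], fingers=0.22)

```text
time: 12.47
tool_pos: [0.5376, 0.0707, 0.2458]
tool_rot: [3.139, -0.001, 1.337]
contact_force: [-0.2, -0.1, -0.3]
opening: 0.0199
grip_force: 0.0
```

>>> step_arm([
  {"translation": [0,0,0],"roll": 0},
  {"translation": [0,0,0],"roll": 0},
  {"translation": [0,0,0],"roll": 0},
  {"translation": [0,0,0],"roll": 0},
  {"translation": [0,0,0],"roll": 0},
], fingers=0, grip_force=30)

```text
time: 12.88
tool_pos: [0.5368, 0.0708, 0.244]
tool_rot: [-3.141, 0.0, 1.337]
contact_force: [-0.6, -0.5, -0.7]
opening: 0.0003
grip_force: 0.0
```

Missed again, so the real fingertips end about 20 mm short of the reported TCP, which fits both misses. The earlier depth was right, so I'll go back to it. At contact I'll go by force, not by z.

>>> step_arm([
  {"translation": [0,0,-6],"roll": 0},
  {"translation": [0,0,0],"roll": 0},
  {"translation": [0,0,0],"roll": 0},
  {"translation": [0,0,0],"roll": 0},
  {"translation": [0,0,6],"roll": 0},
  {"translation": [0,0,6],"roll": 0},
  {"translation": [0,0,6],"roll": 0},
  {"translation": [0,0,6],"roll": 0},
  {"translation": [0,0,0],"roll": 0},
], fingers=0.24)

```text
time: 13.63
tool_pos: [0.536, 0.0708, 0.2244]
tool_rot: [-3.139, 0.001, 1.337]
contact_force: [-0.7, -0.3, -0.1]
opening: 0.0225
grip_force: 0.0
```

>>> step_arm([
  {"translation": [0,0,0],"roll": 0},
  {"translation": [0,0,0],"roll": 0},
  {"translation": [0,0,0],"roll": 0},
  {"translation": [0,0,0],"roll": 0},
  {"translation": [0,0,0],"roll": 0},
], fingers=0, grip_force=30)

```text
time: 14.05
tool_pos: [0.5373, 0.0707, 0.2264]
tool_rot: [3.141, -0.0, 1.337]
contact_force: [2.1, -0.3, -1.5]
opening: 0.0108
grip_force: 30.0
```

>>> step_arm([
  {"translation": [0,1.2,-1.6],"roll": 0},
  {"translation": [0,1.2,-1.6],"roll": 0},
  {"translation": [0,1.22,-1.58],"roll": 0},
  {"translation": [0,1.22,-1.58],"roll": 0},
  {"translation": [0,1.24,-1.56],"roll": 0},
  {"translation": [0,1.24,-1.56],"roll": 0},
])

```text
time: 14.55
tool_pos: [0.5437, 0.0691, 0.2351]
tool_rot: [-3.14, 0.0, 1.337]
contact_force: [2.5, 0.5, -12.6]
opening: 0.0115
grip_force: 30.0
```

>>> step_arm([
  {"translation": [0,1.7,-1.2],"roll": 0},
  {"translation": [0,1.7,-1.2],"roll": 0},
  {"translation": [0,1.7,-1.2],"roll": 0},
  {"translation": [0,1.5,-1.3],"roll": 0},
  {"translation": [0,1.4,-1.4],"roll": 0},
])

```text
time: 14.97
tool_pos: [0.5492, 0.0678, 0.2421]
tool_rot: [-3.136, 0.0, 1.337]
contact_force: [-10.0, 2.1, -5.5]
opening: 0.011
grip_force: 30.0
```

>>> step_arm([
  {"translation": [0,1.2,-1.55],"roll": 0},
  {"translation": [0,1.2,-1.55],"roll": 0},
  {"translation": [0,1.3,-1.5],"roll": 0},
])

```text
time: 15.22
tool_pos: [0.5528, 0.0669, 0.2463]
tool_rot: [-3.135, 0.001, 1.337]
contact_force: [-8.1, 2.1, -8.8]
opening: 0.011
grip_force: 30.0
```

The tangential force has risen from about 6.5–7 N to 12.2 N, at roughly 3 N per 10 mm: 8.3, 10.9, then 12.2. That is clear binding, so I stop here and release.

>>> step_arm([
  {"translation": [0,0,0],"roll": 0},
  {"translation": [0,0,0],"roll": 0},
  {"translation": [0,0,0],"roll": 0},
  {"translation": [0,0,0],"roll": 0},
  {"translation": [0,0,0],"roll": 0},
], fingers=0.28)

```text
time: 15.63
tool_pos: [0.556, 0.0662, 0.2476]
tool_rot: [3.139, -0.001, 1.336]
contact_force: [-2.3, -0.3, -0.6]
opening: 0.026
grip_force: 0.7
```

```bash
python3 - <<'E'
from h import *
s=observe();print(s["time"],s["tool_pos"],s["contact_force"],s["opening"],s["qpos"])
a=read_camera("wrist")
for r in (150,180): print(r,a[r,215:290].mean(1).astype(int).tolist())
E
```

```text
15.6333 [0.55597881 0.06622811 0.24758761] [-2.33518272 -0.30305048 -0.56017974] 0.02598931665324697 [-1.83155267e-02  3.71817484e-01  1.33337218e+00 -1.51758270e-06
  1.43406324e+00  2.16033752e-01]
150 [219, 219, 220, 219, 219, 219, 219, 219, 219, 219, 218, 218, 210, 188, 169, 168, 178, 185, 191, 196, 200, 203, 207, 208, 207, 206, 204, 202, 199, 195, 190, 184, 177, 168, 156, 142, 125, 110, 103, 102, 103, 103, 107, 117, 129, 135, 131, 121, 109, 104, 103, 101, 95, 79, 82, 114, 146, 168, 175, 178, 178, 179, 178, 179, 180, 180, 180, 180, 180, 181, 181, 181, 181, 181, 181]
180 [218, 218, 218, 218, 218, 218, 219, 218, 219, 218, 219, 218, 217, 204, 178, 165, 172, 181, 188, 193, 197, 202, 205, 206, 207, 205, 204, 202, 199, 196, 191, 186, 178, 169, 158, 143, 126, 110, 101, 100, 101, 101, 101, 101, 101, 101, 102, 101, 100, 100, 100, 99, 92, 80, 95, 128, 157, 171, 175, 177, 177, 178, 178, 179, 180, 179, 180, 179, 181, 181, 181, 182, 181, 181, 182]
```

>>> step_arm([
  {"translation": [0,-3,0],"roll": 0},
  {"translation": [0,-3,0],"roll": 0},
  {"translation": [0,0,0],"roll": 0},
])

```text
time: 15.93
tool_pos: [0.5494, 0.0678, 0.247]
tool_rot: [3.141, -0.0, 1.337]
contact_force: [0.3, -0.1, -0.6]
opening: 0.0257
grip_force: 0.0
```

The tool is free and the lid is standing by itself. I'll withdraw straight up, then go over to the logger.

>>> step_arm([
  {"translation": [0,0,-6],"roll": 0},
  {"translation": [0,0,-10],"roll": 0},
  {"translation": [0,0,-14],"roll": 0},
  {"translation": [0,0,-20],"roll": 0},
  {"translation": [0,0,-20],"roll": 0},
  {"translation": [0,0,-20],"roll": 0},
  {"translation": [0,0,-20],"roll": 0},
])

```text
time: 16.52
tool_pos: [0.5496, 0.0677, 0.3589]
tool_rot: [3.14, -0.0, 1.337]
contact_force: [0.3, 0.9, 0.1]
opening: 0.0257
grip_force: 0.0
```

>>> step_arm([
  {"translation": [-30,1.5,0],"roll": 0},
  {"translation": [-37,1.5,0],"roll": 0},
  {"translation": [-37,1.5,0],"roll": 0},
  {"translation": [-37,1.5,0],"roll": 0},
  {"translation": [-37,1.5,0],"roll": 0},
  {"translation": [-37,1.5,0],"roll": 0},
  {"translation": [-37,1.5,0],"roll": 0},
  {"translation": [-37,1.5,0],"roll": 0},
  {"translation": [-37,1.5,0],"roll": 0},
  {"translation": [-37,1.5,0],"roll": 0},
  {"translation": [-37,1.5,15],"roll": 0},
  {"translation": [-37,0,25],"roll": 0},
  {"translation": [-37,0,40],"roll": 0},
  {"translation": [0,0,40],"roll": 0},
  {"translation": [0,0,40],"roll": 0},
  {"translation": [0,0,0],"roll": 0},
  {"translation": [0,0,0],"roll": 0},
], fingers=0)

```text
time: 17.93
tool_pos: [0.4578, -0.386, 0.2075]
tool_rot: [-3.139, -0.002, 1.336]
contact_force: [1.4, -0.9, 0.8]
opening: 0.0004
grip_force: 0.0
```

```bash
python3 - <<'E'
from h import *
import cv2
s=observe();print(s["time"],s["tool_pos"],s["tool_rot"],s["contact_force"],s["opening"])
k=get_calibration("wrist");a=read_camera("wrist")
np.savez("w6.npz",K=k["camera_matrix"],T=k["world_from_camera"])
for c in ("wrist",): print([(d["at"],d["confidence"]) for d in search_frame(c,"record_top")])
b=read_camera("scene")
for n in ("lid_panel","bar","vial_mid"): print(n,[(d["at"],d["confidence"]) for d in search_frame("scene",n)])
c=np.zeros((384,790,3),np.uint8);c[:,:512]=a[:,:,::-1]
c[:,512:]=cv2.resize(b[150:290,245:346,::-1],(278,384),interpolation=cv2.INTER_CUBIC)
cv2.imwrite("pics/w6.png",c)
E
```

```text
17.9333 [ 0.45776153 -0.38597276  0.20748862] [-3.13903005e+00 -1.85123429e-03  1.33643723e+00] [ 1.37521309 -0.89437797  0.83462332] 0.00038136462476272195
[([0.4643, -0.344, 0.0699], 0.71), ([0.6331, -0.3019, 0.0734], 0.62), ([0.3089, -0.2962, 0.0705], 0.56)]
lid_panel [([0.6447, 0.0433, 0.2134], 0.94)]
bar [([0.6444, 0.047, 0.2118], 0.71), ([0.4718, -0.3384, 0.0741], 0.29)]
vial_mid []
```

View pics/w6.png

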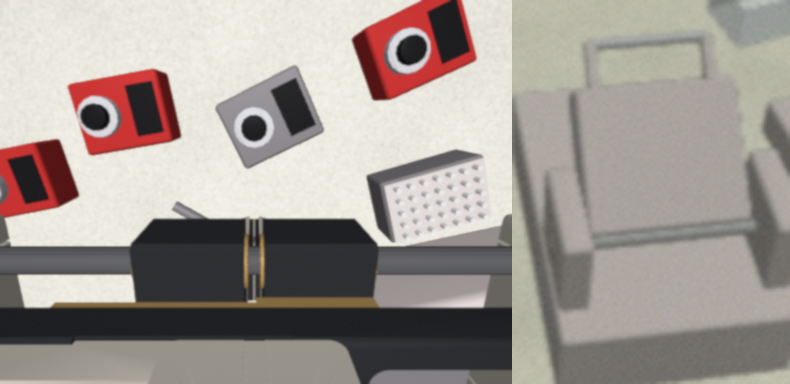

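The lid is standing open by itself. The button's black cap on the grey logger is at wrist (253,128), between red look-alikes at (97,117) and (408,49).

```bash
python3 - <<'E'
import numpy as np
w=np.load("w6.npz");d=np.linalg.inv(w["K"])@[253.5,128,1];d=w["T"][:3,:3]@[d[0],-d[1],-d[2]];o=w["T"][:3,3]
P=o+d*(.072-o[2])/d[2];y=1.3364;D=P-[.4578,-.386,.2075]
print(P,"toolx",D@[np.cos(y),np.sin(y),0],"tooly",D@[np.sin(y),-np.cos(y),0])
E
```

```text
[ 0.46921587 -0.33968442  0.072     ] toolx 0.04770047455884738 tooly 0.0003466358785631951
```

>>> step_arm([
  {"translation": [24,0.3,0],"roll": 0},
  {"translation": [23.7,0,0],"roll": 0},
  {"translation": [0,0,30],"roll": 0},
  {"translation": [0,0,30],"roll": 0},
  {"translation": [0,0,30],"roll": 0},
  {"translation": [0,0,20],"roll": 0},
  {"translation": [0,0,10],"roll": 0},
  {"translation": [0,0,0],"roll": 0},
  {"translation": [0,0,0],"roll": 0},
])

```text
time: 18.98
tool_pos: [0.4702, -0.3404, 0.0888]
tool_rot: [3.14, 0.001, 1.337]
contact_force: [0.4, 0.5, 0.5]
opening: 0.0004
grip_force: 0.0
```

>>> step_arm([
  {"translation": [0,0,4],"roll": 0},
  {"translation": [0,0,4],"roll": 0},
  {"translation": [0,0,3],"roll": 0},
  {"translation": [0,0,3],"roll": 0},
])

```text
time: 19.32
tool_pos: [0.4697, -0.3402, 0.074]
tool_rot: [3.141, 0.0, 1.337]
contact_force: [-0.5, 1.0, -0.5]
opening: 0.0003
grip_force: 0.0
```

>>> step_arm([
  {"translation": [0,0,2],"roll": 0},
  {"translation": [0,0,2],"roll": 0},
  {"translation": [0,0,2],"roll": 0},
  {"translation": [0,0,2],"roll": 0},
])

```text
time: 19.65
tool_pos: [0.4696, -0.34, 0.0655]
tool_rot: [3.142, -0.0, 1.337]
contact_force: [-0.5, 0.3, 0.3]
opening: 0.0003
grip_force: 0.0
```

>>> step_arm([
  {"translation": [0,0,2],"roll": 0},
  {"translation": [0,0,2],"roll": 0},
  {"translation": [0,0,2],"roll": 0},
  {"translation": [0,0,2],"roll": 0},
])

```text
time: 19.98
tool_pos: [0.4696, -0.3399, 0.0575]
tool_rot: [-3.142, -0.0, 1.337]
contact_force: [0.9, 0.2, -1.1]
opening: 0.0008
grip_force: 0.0
```

As expected, there's no contact yet because the tips are short. I'll keep going down gently.

>>> step_arm([
  {"translation": [0,0,2],"roll": 0},
  {"translation": [0,0,2],"roll": 0},
  {"translation": [0,0,0],"roll": 0},
])

```text
time: 20.23
tool_pos: [0.4694, -0.3397, 0.0532]
tool_rot: [-3.141, -0.0, 1.337]
contact_force: [-0.1, -0.4, 0.3]
opening: 0.0003
grip_force: 0.0
```

>>> step_arm([
  {"translation": [0,0,2],"roll": 0},
  {"translation": [0,0,1],"roll": 0},
  {"translation": [0,0,0],"roll": 0},
])

```text
time: 20.48
tool_pos: [0.4695, -0.3398, 0.0504]
tool_rot: [-3.141, -0.0, 1.337]
contact_force: [-0.2, 0.4, 0.1]
opening: 0.0
grip_force: 0.0
```

>>> step_arm([
  {"translation": [0,0,2],"roll": 0},
  {"translation": [0,0,1],"roll": 0},
  {"translation": [0,0,0],"roll": 0},
])

```text
time: 20.73
tool_pos: [0.4695, -0.3398, 0.0474]
tool_rot: [-3.141, -0.0, 1.337]
contact_force: [0.4, -0.4, 0.1]
opening: 0.0005
grip_force: 0.0
```

>>> step_arm([
  {"translation": [0,0,1.5],"roll": 0},
  {"translation": [0,0,1],"roll": 0},
  {"translation": [0,0,0],"roll": 0},
])

```text
time: 20.98
tool_pos: [0.4694, -0.3398, 0.0449]
tool_rot: [-3.141, -0.0, 1.337]
contact_force: [0.3, -0.0, 0.1]
opening: 0.0004
grip_force: 0.0
```

>>> step_arm([
  {"translation": [0,0,1.5],"roll": 0},
  {"translation": [0,0,1],"roll": 0},
  {"translation": [0,0,0],"roll": 0},
])

```text
time: 21.23
tool_pos: [0.4694, -0.3398, 0.0424]
tool_rot: [-3.141, -0.0, 1.337]
contact_force: [0.3, 0.0, 0.6]
opening: 0.0002
grip_force: 0.0
```

>>> step_arm([
  {"translation": [0,0,1.5],"roll": 0},
  {"translation": [0,0,1],"roll": 0},
  {"translation": [0,0,0],"roll": 0},
])

```text
time: 21.48
tool_pos: [0.4696, -0.34, 0.0401]
tool_rot: [3.141, -0.0, 1.337]
contact_force: [0.0, 0.5, 1.6]
opening: 0.0003
grip_force: 0.7
```

Contact begins at about TCP z 0.042. I'll press on until the stop.

>>> step_arm([
  {"translation": [0,0,1.5],"roll": 0},
  {"translation": [0,0,1],"roll": 0},
  {"translation": [0,0,0],"roll": 0},
])

```text
time: 21.73
tool_pos: [0.4696, -0.34, 0.0377]
tool_rot: [3.141, 0.0, 1.337]
contact_force: [-0.7, 0.4, 3.4]
opening: 0.0004
grip_force: 1.4
```

>>> step_arm([
  {"translation": [0,0,1.5],"roll": 0},
  {"translation": [0,0,0.5],"roll": 0},
  {"translation": [0,0,0],"roll": 0},
])

```text
time: 21.98
tool_pos: [0.4696, -0.34, 0.0358]
tool_rot: [3.141, 0.0, 1.337]
contact_force: [-0.3, 0.2, 4.3]
opening: 0.0005
grip_force: 2.0
```

>>> step_arm([
  {"translation": [0,0,1],"roll": 0},
  {"translation": [0,0,0.5],"roll": 0},
  {"translation": [0,0,0],"roll": 0},
])

```text
time: 22.23
tool_pos: [0.4696, -0.34, 0.0344]
tool_rot: [3.141, 0.0, 1.337]
contact_force: [-0.3, 0.2, 4.9]
opening: 0.0004
grip_force: 2.4
```

>>> step_arm([
  {"translation": [0,0,1],"roll": 0},
  {"translation": [0,0,0],"roll": 0},
  {"translation": [0,0,0],"roll": 0},
])

```text
time: 22.48
tool_pos: [0.4697, -0.34, 0.0342]
tool_rot: [3.141, 0.0, 1.337]
contact_force: [-2.5, 2.1, 11.2]
opening: 0.0005
grip_force: 5.7
```

The button has hit its stop: the force jumped to 11 N with no further travel. Now I'll release and retreat.

>>> step_arm([
  {"translation": [0,0,-4],"roll": 0},
  {"translation": [0,0,-10],"roll": 0},
  {"translation": [0,0,-20],"roll": 0},
  {"translation": [0,0,-30],"roll": 0},
  {"translation": [0,0,-30],"roll": 0},
  {"translation": [0,0,-30],"roll": 0},
  {"translation": [0,0,0],"roll": 0},
  {"translation": [0,0,0],"roll": 0},
])

```text
time: 23.15
tool_pos: [0.4702, -0.3406, 0.1591]
tool_rot: [3.138, 0.002, 1.337]
contact_force: [0.1, 0.0, -0.9]
opening: 0.0004
grip_force: 0.0
```

```bash
python3 - <<'E'
from h import *
s=observe();print(s["tool_pos"],s["contact_force"])
for c in ("scene","top"):
    read_camera(c)
    for n in ("lid_panel","vial_mid"): print(c,n,[(np.round(d["at"],3),round(d["confidence"],2)) for d in search_frame(c,n)][:2])
hand_in()
E
```

```text
[ 0.47023495 -0.34056395  0.15905257] [ 0.07600339  0.00717467 -0.87234718]
scene lid_panel [(array([0.64 , 0.043, 0.216]), 0.59)]
scene vial_mid [(array([0.616, 0.463, 0.075]), 0.38)]
top lid_panel [(array([0.608, 0.048, 0.235]), 0.77)]
top vial_mid []
the job is handed in; nothing more can be done
```

The lid is standing where it began to bind (about 12 N at the bar against its usual 6.5–7 N), the logger button was pressed to its stop and released, and the job is handed in; the last check didn't find the vial, but it was upright when last seen mid-lift and I never touched it.

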